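Seat the bench stone on the sloping sharpening stand

TASK

Set up for sharpening: lay the long grey bench stone in the recess of the sloping sharpening stand and press it down until it lies fully home, flat on the recess floor, then let go. The stone is brittle, so lower it in gently rather than dropping or ramming it, and leave the other things on the bench where they are.

Things in the scene. Friction and masses are not known exactly. Their poses are not given: they have to be found in the camera images.
- stone: the bench stone: a plain grey rectangular block 200 x 50 x 25 mm, about 0.55 kg, at first lying flat on the 3 mm green cutting mat (mat top at z = 3 mm). Origin: centre of its underside; x along the 200 mm length, y across the 50 mm width, z up out of its top. Both ends and both faces are alike. It is the larger of the two grey stones
- stone_center (a point): the middle of the bench stone, 12.5 mm above its underside
- stand: the fixed pale wooden sharpening stand on the mat: base board 285 x 100 x 18 mm, with the deck above it rising at 25 degrees. Origin: centre of the stand's underside on the mat; x points level from the deck's low end to its high end, z up. The low end faces roughly towards the robot. The deck's high end reaches about 155 mm above the mat
- cradle: sloping deck, 246 x 87 mm. Origin: centre of the recess floor, 95 mm above the mat; x up the slope along the recess, y across, z square out of the floor (25 deg from vertical). Recess 208 x 56 mm, 10 mm deep, rim bevelled (3 mm wide, 6 deep), walls 15 to 19 mm thick; both long walls are cut away to floor level over the middle 80 mm for the fingers. Loose fit; the seated stone stands 15 mm proud
- slip: bystander: small grey slip stone, 110 x 35 x 16 mm, flat on the mat out at one side; origin at the centre of its underside
- tape: bystander: roll of paper tape, 104 mm across, 48 mm high, lying flat at one side; origin at the centre of its underside
- jar: bystander: closed glass jar, 72 mm across, 95 mm high, standing at one side; origin at the centre of its underside
Things that resemble listed ones, but are neither listed nor needed, are in the scene too. Leave any purple look-alike of the stone alone.

How it is judged:
By the outcome, as a careful person would: the job done as asked, in the order asked, and still so for the second after the job is handed in, with the robot touching nothing.
It also fails if it takes over 45 s, if anything falls off the work surface, if the arm or the gripper's body presses on something with over 40 N, if the wrist force passes 120 N, or if a joint passes its speed limit or range.

ROBOT

A 6-joint arm with a two-finger parallel gripper is mounted at the origin on the work surface. World frame = base frame: x ahead of the robot, y to its left, z up, the work surface at z = 0. Lengths are in m, angles in degrees, forces in N, time in s.
With the tool pointing down it reaches from about 0.4 to 0.825 m from the base axis. Payload 7 kg.
Tool frame: the origin (TCP) lies midway between the tips of the shut fingers; the grasp point (between the pads) lies 19 mm behind it; z points along the fingers, y is the line along which they close (so a half turn about z gives the same grasp; the last joint's range is limited). The gripper opens to 88 mm and grips with 3 to 60 N. Pads are 19 mm wide; open, the fingers measure 130 mm over their backs; the gripper's body (78 mm by 193 mm) begins 47 mm behind the grasp point.
Start: joints at [81.48, 20.546, 0.682, 0, -70.136, -16.507], TCP at [0.286, 0.612, 0.227] pointing down, gripper open.
Joint ranges: [-176.03, 176.03], [-82.01, 121.73], [-58.28, 71.71], [-173.87, 95.51], [-174.79, -0.11], [-173.66, 173.66]. Speed limits (degrees/s): [136.94, 136.94, 172.46, 180, 180, 180].

INTERFACE

Orientations are given as [roll, pitch, yaw] about the fixed x, y, z axes, in that order (R = Rz(yaw) Ry(pitch) Rx(roll)).
In Python, from plant import telemetry, viewer, workorder gives the robot as it stands. The module is installed in compiled form; this text tells all that it offers.
- The arm moves only by the tool carry_out, never from a script. Its argument "rows" is a list of rows, each a list of 6 numbers: the shift along the tool's x, y, z in m, then the turn, a rotation vector about the tool's x, y, z in rad. In form: [[tx, ty, tz, ax, ay, az], ...]. A call has 1 to 8 rows; each row is the pose to reach, as a shift and turn from the pose commanded when the call began, along the tool's axes at that moment; what a row does not reach only later rows make up. A row lasts 1/8 s, in which the tool goes at most 62.5 mm and 10.7 degrees, less where a joint would pass 70% of its speed; a pose out of reach is approached as far as the arm can. A call with a gripper value outside its range is refused whole. "grip" is the gripper's target within -1 to 1 (fully open at 1, half-way at 0, shut at -1), set as the call begins (left out, the last holds). The fingers move at their own pace and stop on an object; the grip force is fixed at half the most. Time passes only in rows, so rows that repeat a pose let the fingers close. It gives the time, the measured TCP pose, the force, the opening and the grip force at its end, in the units of the state.
- telemetry.get_obs(): the state, without advancing time (a new reading comes with each control period).
- viewer.snapshot(name): name is "side" or "top" or "wrist"; returns the picture (420x560x3 uint8, red, green, blue); there is no depth.
- viewer.camera_info(name): a dict with "intrinsics" (3x3 intrinsics, pixels), "k1" (the pictures are not rectified: a ray, as slopes to the right and down, at radius r is drawn at 1 + k1 r^2 times it, then the intrinsics apply), "extrinsics" (4x4, takes a point from camera to world coordinates); the wrist camera has in their place "tool_from_camera" (4x4, takes a point from camera to tool coordinates, whose origin is the TCP and whose axes are the flange's). Camera axes: x right, y down, z forward; pixel columns grow to the right and rows downward; lengths in m; the calibration is good to about 2 mm. A picture is of the moment at which its call begins: read the wrist's pose just before it. camera_info takes no time and is no camera call.
- workorder.close_job(): hands the job in; it is judged then, once.
The state is a dict: "clock": time; "joint_pos": joint angles; "qvel": joint speeds; "tau": joint torques, N m; "tool_pos": TCP position; "orientation": TCP orientation; "force": force on the tool from outside, world axes, zero at the start; "moment": the same for the moment, N m; "opening": finger opening in m; "gripper_force": force on a finger pad.
Only numpy, scipy, OpenCV 4.12 (cv2) and the standard library are available. Lean on these libraries where they do the work, as an engineer would, in place of code of your own. Each camera call takes 0.05 s, during which the arm holds its last target. There are 200 camera calls.

## Working session

There is one attempt and no reset: what is moved stays moved. The work goes in short steps, Python scripts to look and compute and a tool call to move; the robot and the scene stay as the last step left them, time stands still between calls to the robot, and variables do not carry over. Pictures are saved under pics/ and viewed, at most 10 in all, crops included, and the job is handed in when it is done.

Besides the shell and the picture viewer there is one more tool, called after "Emit:" as name([rows], argument=value, ...), one row to a line, values as JSON. carry_out: Moves the arm, as the interface text tells. Its arguments: {"type":"object","properties":{"rows":{"type":"array"},"grip":{"type":"number"}},"required":["rows"]}

```bash
mkdir -p pics
python3 - <<'E'
from plant import telemetry, viewer
import cv2,numpy as np
o=telemetry.get_obs();print(o)
for n in("top","side"):
    cv2.imwrite(f"pics/{n}0.png",viewer.snapshot(n)[:,:,::-1]);i=viewer.camera_info(n);print(n,i)
print(viewer.camera_info("wrist"))
a=cv2.imread("pics/top0.png");b=cv2.imread("pics/side0.png")
E
```

```text
{'clock': 0.0, 'joint_pos': array([ 8.14795961e+01,  2.05921437e+01,  6.34108490e-01, -2.17769075e-02,
       -7.01360929e+01, -1.65057320e+01]), 'qvel': array([-0.01700728, -0.07419266,  0.00328286,  0.02133756, -0.1008611 ,
        0.0773406 ]), 'tau': array([-3.23967433e-04, -5.82719386e+01,  2.93048698e+01,  6.99651048e+00,
        6.95231327e-03, -1.63349623e-04]), 'tool_pos': array([0.28536593, 0.61116738, 0.22561203]), 'orientation': array([ 1.79903934e+02, -7.11768994e-03, -2.50335463e+01]), 'force': array([ 0.48623924, -0.43803357,  0.50645938]), 'moment': array([-0.00529053,  0.00246038,  0.01501789]), 'gripper_force': 0.0, 'opening': 0.0875996634092059}
top {'intrinsics': array([[386.27010905,   0.        , 277.79631591],
       [  0.        , 386.27010905, 210.05939365],
       [  0.        ,   0.        ,   1.        ]]), 'k1': -0.09998642108997614, 'extrinsics': array([[-0.0174328 , -0.98518663,  0.1705972 ,  0.32615884],
       [-0.9993479 ,  0.02256461,  0.02818874,  0.08635739],
       [-0.03162063, -0.16999455, -0.98493756,  1.20502814],
       [ 0.        ,  0.    
[... 357 characters left out ...]
3, -1.0051319 ],
       [ 0.02442693, -0.84208295, -0.5387946 ,  0.92820537],
       [ 0.        ,  0.        ,  0.        ,  1.        ]])}
{'intrinsics': array([[348.53265324,   0.        , 279.35153097],
       [  0.        , 348.53265324, 211.49246142],
       [  0.        ,   0.        ,   1.        ]]), 'k1': -0.02614894064421203, 'tool_from_camera': array([[-3.49729175e-04, -9.69238609e-01, -2.46122727e-01,
         6.53224416e-02],
       [ 9.99998377e-01, -7.73949143e-04,  1.62688260e-03,
         1.47483496e-04],
       [-1.76732391e-03, -2.46121759e-01,  9.69237307e-01,
        -1.58035899e-01],
       [ 0.00000000e+00,  0.00000000e+00,  0.00000000e+00,
         1.00000000e+00]])}
```

View pics/top0.png

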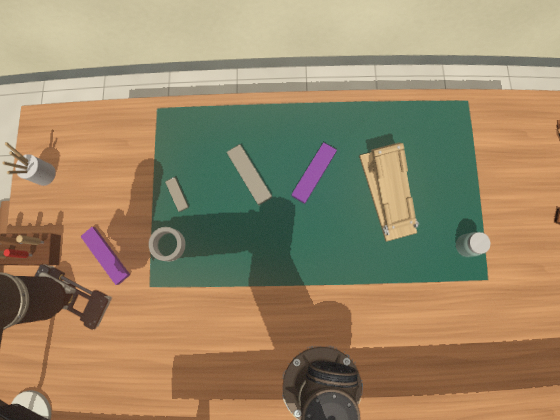

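View pics/side0.png

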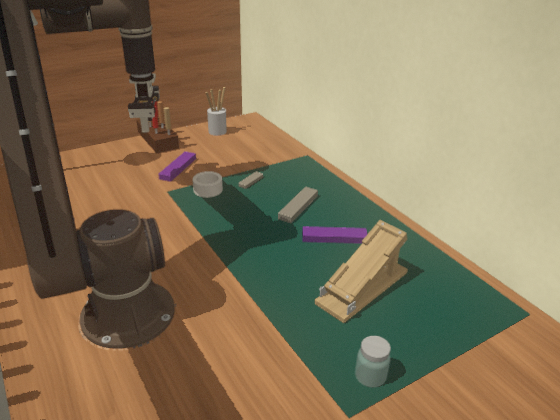

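The top view shows these stone-like things:
- long grey block at (249,174)
- small grey slip at (177,194)
- purple look-alikes at (314,172) and (105,255)

By the description I choose (249,174), the larger grey one. The stand is at about (390,192), with its low end at about (401,232). I'll check both in a close crop.

```bash
cat > h.py <<'E'
import numpy as np,cv2
from plant import viewer,telemetry
from scipy.spatial.transform import Rotation as Ro
def cam(n,o=None):
    i=viewer.camera_info(n)
    if n!="wrist": return i["intrinsics"],i["k1"],i["extrinsics"]
    T=np.eye(4);T[:3,:3]=Ro.from_euler("xyz",o["orientation"],degrees=True).as_matrix();T[:3,3]=o["tool_pos"]
    return i["intrinsics"],i["k1"],T@i["tool_from_camera"]
def ray(px,c):
    K,k,E=c;px=np.array(px,float).reshape(-1,1,2)
    s=cv2.undistortPoints(px,K,np.array([k,0,0,0.]))[:,0]
    return E[:3,3],np.c_[s,np.ones(len(s))]@E[:3,:3].T
def plane(px,c,z):
    p,d=ray(px,c);return p+d*((z-p[2])/d[:,2])[:,None]
def proj(P,c):
    K,k,E=c;Q=(np.atleast_2d(P)-E[:3,3])@E[:3,:3]
    return cv2.projectPoints(Q,np.zeros(3),np.zeros(3),K,np.array([k,0,0,0.]))[0][:,0]
E
python3 - <<'E'
from h import *
a=cv2.imread("pics/top0.png")
cv2.imwrite("pics/crop.png",cv2.resize(a[128:248,220:430],None,fx=3.8,fy=3.8,interpolation=cv2.INTER_CUBIC))
hsv=cv2.cvtColor(a,cv2.COLOR_BGR2HSV);print(hsv[174,249],hsv[160,225],hsv[185,395])
c=cam("top")
m=((hsv[...,1]<90)&(hsv[...,2]>90)).astype(np.uint8);m[:130]=0;m[215:]=0
cs,_=cv2.findContours(m,0,2)
for k in cs:
    if cv2.contourArea(k)>150:
        r=cv2.minAreaRect(k);print(r)
        if 220<r[0][0]<280:
            B=plane(cv2.boxPoints(r),c,.028);print(B.round(3),B.mean(0));e=np.roll(B,-1,0)-B;print(np.linalg.norm(e,axis=1),np.degrees(np.arctan2(e[:,1],e[:,0])))
E
```

```text
[ 20  48 171] [ 78 112 109] [ 18  95 204]
((35.055381774902344, 169.34307861328125), (40.82593536376953, 25.6826171875), 19.440034866333008)
((248.8541259765625, 174.1421356201172), (63.28480529785156, 17.065221786499023), 58.73626708984375)
[[0.724 0.286 0.028]
 [0.753 0.239 0.028]
 [0.572 0.136 0.028]
 [0.545 0.181 0.028]] [0.64867056 0.21026781 0.028     ]
[0.05483247 0.20752709 0.0531262  0.20695179] [ -58.89146727 -150.2441814   120.52393062   30.22530545]
((171.6459503173828, 171.93553161621094), (36.86299514770508, 85.61727905273438), 2.726310968399048)
((8.5, 168.0), (76.0, 17.0), 90.0)
```

View pics/crop.png

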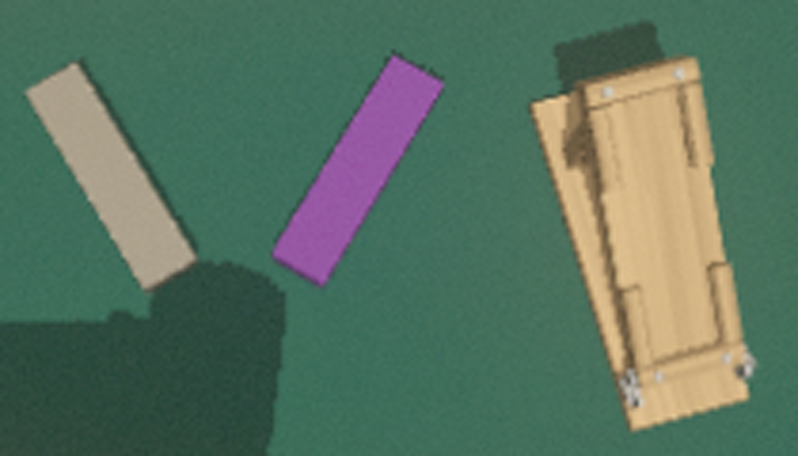

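The crop confirms it: the plain grey block (top-image centre (249,174)) is the bench stone, and the one next to it is purple. The stand's low end is at the bottom, with base corners at crop pixels (632,430) and (748,398).

Run:
```python
from h import *
c=cam("top");f=lambda u,v:(u/3.8+220,v/3.8+128)
B=plane([f(632,430),f(748,398),f(530,103)],c,.021)
print("base",B.round(4))
d=B[2]-B[0];L=np.linalg.norm(d);d/=L;print(L,np.degrees(np.arctan2(d[1],d[0])),np.linalg.norm(B[1]-B[0]))
print("centre",(B[0]+B[1])/2+d*.1425)
H=plane([f(580,84),f(695,58)],c,.159);print("deck high",H.round(4),H.mean(0))
o=telemetry.get_obs();R=Ro.from_euler("xyz",o["orientation"],degrees=True)
# shift to stone hover, in tool axes
for yaw in(30.2,30.2-90,30.2+90,-149.8):
    G=Ro.from_euler("xyz",[180,0,yaw],degrees=True)
    print(yaw,R.inv().apply(np.array([.62,.19,.2])-o["tool_pos"]).round(3),(R.inv()*G).as_rotvec().round(3))
```

```text
base [[ 0.4268 -0.2111  0.021 ]
 [ 0.4504 -0.3079  0.021 ]
 [ 0.7031 -0.1435  0.021 ]]
0.28450912429440883 13.762425202506332 0.09960266969475114
centre [ 0.57698616 -0.22563034  0.021     ]
deck high [[ 0.6732 -0.1549  0.159 ]
 [ 0.6919 -0.243   0.159 ]] [ 0.68255974 -0.19892292  0.159     ]
30.2 [0.481 0.24  0.026] [ 0.001  0.001 -0.964]
-59.8 [0.481 0.24  0.026] [ 0.001 -0.001  0.607]
120.2 [0.481 0.24  0.026] [ 1.000e-03  2.000e-03 -2.535e+00]
-149.8 [0.481 0.24  0.026] [ 1.000e-03 -2.000e-03  2.178e+00]
```

Emit:
carry_out([
  [0.042,0.0175,0.002,0,0,0.18],
  [0.083,0.035,0.004,0,0,0.36],
  [0.125,0.0525,0.006,0,0,0.54],
  [0.166,0.07,0.008,0,0,0.72],
  [0.208,0.0875,0.01,0,0,0.9],
  [0.25,0.105,0.013,0,0,1.08],
  [0.291,0.1225,0.015,0,0,1.26],
  [0.333,0.14,0.017,0,0,1.44],
], grip=1)

```text
clock: 1.1
tool_pos: [0.5287, 0.3426, 0.2092]
orientation: [180.0, -0.0, -107.9]
force: [0.3, 0.8, -0.5]
opening: 0.0875
gripper_force: 0.0
```

Emit:
carry_out([
  [0.023,-0.039,0.002,0,0,0.18],
  [0.046,-0.078,0.005,0,0,0.36],
  [0.068,-0.117,0.007,0,0,0.54],
  [0.091,-0.155,0.009,0,0,0.738],
  [0.091,-0.155,0.009,0,0,0.738],
])

```text
clock: 1.72
tool_pos: [0.6496, 0.2077, 0.1992]
orientation: [-180.0, -0.1, -150.2]
force: [-0.6, -0.9, -0.1]
opening: 0.0876
gripper_force: 0.0
```

```bash
cat > m.py <<'E'
from h import *
o=telemetry.get_obs();a=viewer.snapshot("wrist")[:,:,::-1].copy();c=cam("wrist",o)
cv2.imwrite("pics/w1.png",a)
print(o["clock"],o["joint_pos"].round(1),o["tool_pos"].round(4),o["orientation"].round(2),o["force"].round(1))
hsv=cv2.cvtColor(a,cv2.COLOR_BGR2HSV)
u=proj([.649,.21,.028],c)[0];print(u)
m=((hsv[...,1]<90)&(hsv[...,2]>110)).astype(np.uint8)
m=cv2.morphologyEx(m,2,np.ones((5,5)))
for k in cv2.findContours(m,0,2)[0]:
    if cv2.contourArea(k)>2000:
        r=cv2.minAreaRect(k);B=plane(cv2.boxPoints(r),c,.028);e=np.roll(B,-1,0)-B
        print(r,B.mean(0).round(4),np.linalg.norm(e,axis=1).round(4),np.degrees(np.arctan2(e[:,1],e[:,0])).round(2))
E
python3 m.py
```

```text
1.725 [ 34.1  22.2  -0.4   0.  -67.5 -94.2] [0.6496 0.2077 0.1992] [-1.7999e+02 -1.1000e-01 -1.5015e+02] [-0.6 -0.9 -0.1]
[281.78714852 195.55776712]
((200.5, 394.5), (49.0, 401.0), 90.0) [0.8982 0.2434 0.028 ] [0.4507 0.0674 0.4722 0.0703] [ 120.27   35.19  -59.56 -162.61]
((32.0, 295.0), (64.0, 64.0), 90.0) [0.8735 0.0349 0.028 ] [0.0678 0.075  0.0716 0.0763] [ 120.21   20.77  -59.29 -161.95]
((279.04766845703125, 286.0629577636719), (91.89622497558594, 396.2122497558594), 88.25253295898438) [0.7357 0.2554 0.028 ] [0.3977 0.105  0.4282 0.1064] [ 121.69   39.65  -58.15 -156.9 ]
((282.0, 177.5), (179.0, 56.0), 90.0) [0.6383 0.2041 0.028 ] [0.0503 0.1724 0.0569 0.1724] [ 119.83   31.03  -60.15 -151.17]
```

View pics/w1.png

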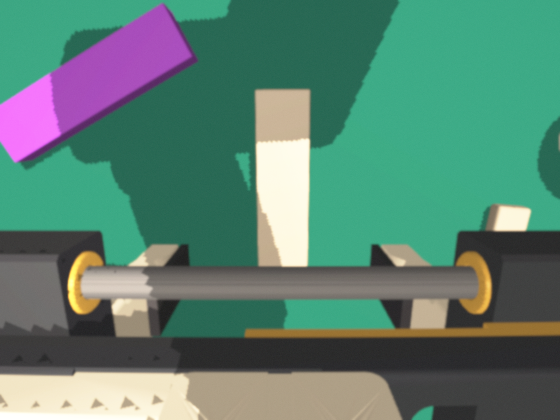

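The wrist view shows the grey stone aligned with the gripper. Its near end is at row 90 (cols 255–310), its sides run down to row 265, and the gripper hides the far end. I'll take the pose from the near end plus the side lines.

Run:
```python
from h import *
a=cv2.imread("pics/w1.png");o=telemetry.get_obs();c=cam("wrist",o)
h=cv2.cvtColor(a,cv2.COLOR_BGR2HSV)[...,0];m=(h<35)&(h>2)|(h>170)
L=[];R=[]
for r in range(100,262,10):
    xs=np.where(m[r,235:335])[0]+235;L.append((xs.min()-.5,r));R.append((xs.max()+.5,r))
print(L[::4],R[::4])
e=[(u,np.where(m[60:140,u])[0].min()+59.5) for u in range(262,305,6)];print(e)
P=lambda q:plane(q,c,.028)[:,:2]
fl=lambda q:cv2.fitLine(P(q).astype(np.float32),cv2.DIST_HUBER,0,.01,.01).ravel()
l,r=fl(L),fl(R)
for x in(l,r):print(np.degrees(np.arctan2(x[1],x[0])))
d=l[:2]*np.sign(l[0])+r[:2]*np.sign(r[0]);d/=np.linalg.norm(d);n=np.array([-d[1],d[0]])
print("yaw",np.degrees(np.arctan2(d[1],d[0])),"width",n@(l[2:]-r[2:]))
s=(P(e)@d).mean();ctr=d*(s+.1)+n*(n@(l[2:]+r[2:])/2);print("centre",ctr)
Rt=Ro.from_euler("xyz",o["orientation"],degrees=True);t=np.array([*ctr,.0085])-o["tool_pos"]
G=Ro.from_euler("xyz",[180,0,np.degrees(np.arctan2(d[1],d[0]))-180],degrees=True)
print(Rt.inv().apply(t).round(4),(Rt.inv()*G).as_rotvec().round(4))
```

```text
[(np.float64(254.5), 100), (np.float64(255.5), 140), (np.float64(255.5), 180), (np.float64(257.5), 220), (np.float64(258.5), 260)] [(np.float64(309.5), 100), (np.float64(309.5), 140), (np.float64(308.5), 180), (np.float64(307.5), 220), (np.float64(306.5), 260)]
[(262, np.float64(89.5)), (268, np.float64(88.5)), (274, np.float64(88.5)), (280, np.float64(88.5)), (286, np.float64(88.5)), (292, np.float64(88.5)), (298, np.float64(88.5)), (304, np.float64(88.5))]
30.27179
30.190422
yaw 30.231112 width -0.049721286
centre [0.64975608 0.21279726]
[-0.0031  0.0029  0.191 ] [ 0.0001 -0.0017 -0.0039]
```

Emit:
carry_out([
  [-0.003,0.003,0.04,0,0,-0.004],
  [-0.003,0.003,0.08,0,0,-0.004],
  [-0.003,0.003,0.12,0,0,-0.004],
  [-0.003,0.003,0.15,0,0,-0.004],
  [-0.003,0.003,0.17,0,0,-0.004],
  [-0.003,0.003,0.182,0,0,-0.004],
  [-0.003,0.003,0.191,0,0,-0.004],
  [-0.003,0.003,0.191,0,0,-0.004],
])

```text
clock: 2.78
tool_pos: [0.6493, 0.2147, 0.0094]
orientation: [-180.0, -0.0, -149.6]
force: [-0.1, 0.5, 0.7]
opening: 0.0876
gripper_force: 0.0
```

Emit:
carry_out([
  [0,0,0,0,0,0],
  [0,0,0,0,0,0],
  [0,0,0,0,0,0],
  [0,0,0,0,0,0],
  [0,0,0,0,0,0],
  [0,0,0,0,0,0],
  [0,0,0,0,0,0],
  [0,0,0,0,0,0],
], grip=-1)

```text
clock: 3.78
tool_pos: [0.6498, 0.2142, 0.0098]
orientation: [-180.0, 0.0, -149.6]
force: [1.1, -4.4, 3.9]
opening: 0.0498
gripper_force: 30.0
```

Emit:
carry_out([
  [0,0,-0.008,0,0,0],
  [0,0,-0.025,0,0,0],
  [0,0,-0.06,0,0,0],
  [0,0,-0.1,0,0,0],
  [0,0,-0.14,0,0,0],
  [0,0,-0.18,0,0,0],
  [0,0,-0.205,0,0,0],
  [0,0,-0.22,0,0,0],
])

```text
clock: 4.78
tool_pos: [0.6494, 0.2149, 0.2317]
orientation: [180.0, 0.1, -149.6]
force: [0.2, -0.4, -5.8]
opening: 0.0498
gripper_force: 30.0
```

```bash
cat > go.py <<'E'
from h import *
import sys
C=np.array([float(sys.argv[1]),float(sys.argv[2]),.098]);psi=float(sys.argv[3])
o=telemetry.get_obs();print(o["clock"],o["joint_pos"].round(1),o["force"].round(1),o["moment"].round(2),o["opening"],o["tool_pos"].round(4),o["orientation"].round(2))
R=Ro.from_euler("xyz",o["orientation"],degrees=True)
cr=Ro.from_euler("xyz",[0,-25,psi],degrees=True)   # cradle axes
G=cr*Ro.from_euler("xyz",[180,0,180],degrees=True) # tool z=-n, tool x=-up slope
n=cr.apply([0,0,1]);print("n",n)
for h in(.1,.05,.02,.0):
    T=C+n*(.0068+h);print(h,T.round(4),R.inv().apply(T-o["tool_pos"]).round(4),(R.inv()*G).as_rotvec().round(4))
E
python3 go.py .5775 -.225 13.76
```

```text
4.775 [ 34.6  21.2   2.3  -0.  -71.  -94.1] [ 0.2 -0.4 -5.8] [ 0.08 -0.15 -0.03] 0.04984310672310701 [0.6494 0.2149 0.2317] [ 1.7997e+02  1.1000e-01 -1.4957e+02]
n [-0.41048936 -0.10052204  0.90630779]
0.1 [ 0.5337 -0.2357  0.1948] [ 0.3281 -0.33    0.0361] [ 0.0643 -0.4314  0.286 ]
0.05 [ 0.5542 -0.2307  0.1495] [ 0.3079 -0.3361  0.0815] [ 0.0643 -0.4314  0.286 ]
0.02 [ 0.5665 -0.2277  0.1223] [ 0.2958 -0.3398  0.1087] [ 0.0643 -0.4314  0.286 ]
0.0 [ 0.5747 -0.2257  0.1042] [ 0.2878 -0.3422  0.1268] [ 0.0643 -0.4314  0.286 ]
```

Emit:
carry_out([
  [0.015,-0.015,0,0.003,-0.02,0.013],
  [0.045,-0.046,0,0.01,-0.065,0.043],
  [0.085,-0.087,0,0.018,-0.12,0.08],
  [0.125,-0.127,0,0.027,-0.18,0.12],
  [0.165,-0.167,0,0.036,-0.24,0.16],
  [0.205,-0.208,0,0.045,-0.3,0.2],
  [0.245,-0.248,0,0.053,-0.36,0.24],
  [0.28,-0.282,0,0.06,-0.4,0.265],
])

```text
clock: 5.78
tool_pos: [0.5485, -0.1717, 0.2291]
orientation: [-179.7, 23.1, -165.0]
force: [0.7, -0.7, -5.0]
opening: 0.0498
gripper_force: 30.0
```

```bash
python3 go.py .5775 -.225 13.76
```

```text
5.775 [ -2.7   0.6 -24.2  -9.6 -43.4 -66.7] [ 0.7 -0.7 -5. ] [-0.55  1.8  -0.01] 0.04980136460578569 [ 0.5485 -0.1717  0.2291] [-179.69   23.1  -164.98]
n [-0.41048936 -0.10052204  0.90630779]
0.1 [ 0.5337 -0.2357  0.1948] [ 0.0419 -0.0579  0.0197] [ 0.0036 -0.0331  0.0202]
0.05 [ 0.5542 -0.2307  0.1495] [ 0.0403 -0.0581  0.0697] [ 0.0036 -0.0331  0.0202]
0.02 [ 0.5665 -0.2277  0.1223] [ 0.0393 -0.0582  0.0996] [ 0.0036 -0.0331  0.0202]
0.0 [ 0.5747 -0.2257  0.1042] [ 0.0386 -0.0583  0.1196] [ 0.0036 -0.0331  0.0202]
```

Emit:
carry_out([
  [0.01,-0.015,0.004,0.001,-0.008,0.005],
  [0.024,-0.035,0.01,0.002,-0.02,0.012],
  [0.036,-0.052,0.018,0.0035,-0.033,0.02],
  [0.0405,-0.058,0.03,0.0035,-0.033,0.02],
  [0.0405,-0.058,0.05,0.0035,-0.033,0.02],
  [0.04,-0.058,0.07,0.0035,-0.033,0.02],
  [0.04,-0.058,0.08,0.0035,-0.033,0.02],
  [0.04,-0.058,0.084,0.0035,-0.033,0.02],
])

```text
clock: 6.78
tool_pos: [0.5621, -0.2275, 0.1361]
orientation: [-180.0, 24.9, -166.1]
force: [-0.3, -0.5, -5.2]
opening: 0.0496
gripper_force: 30.0
```

```bash
python3 go.py .5775 -.225 13.76
python3 - <<'E'
from h import *
a=viewer.snapshot("top")[:,:,::-1];b=viewer.snapshot("side")[:,:,::-1]
w=viewer.snapshot("wrist")[:,:,::-1]
for n,i in zip(("top1","side1","w2"),(a,b,w)):cv2.imwrite(f"pics/{n}.png",i)
x=cv2.resize(b[195:330,290:425],(540,540),interpolation=2)
y=cv2.resize(a[130:250,345:430],(382,540),interpolation=2)[:,:260] 
cv2.imwrite("pics/c2.png",np.hstack([x,cv2.resize(a[130:250,360:418],(260,540),interpolation=2)]))
E
```

```text
6.775 [-11.1   9.9 -24.6 -18.5 -34.1 -51.6] [-0.3 -0.5 -5.2] [-0.51  2.06 -0.01] 0.04960226255225052 [ 0.5621 -0.2275  0.1361] [-179.99   24.92 -166.13]
n [-0.41048936 -0.10052204  0.90630779]
0.1 [ 0.5337 -0.2357  0.1948] [ 0.0021 -0.0012 -0.0657] [ 0.0007 -0.0014  0.0018]
0.05 [ 0.5542 -0.2307  0.1495] [ 0.0021 -0.0013 -0.0157] [ 0.0007 -0.0014  0.0018]
0.02 [ 0.5665 -0.2277  0.1223] [ 0.002  -0.0013  0.0143] [ 0.0007 -0.0014  0.0018]
0.0 [ 0.5747 -0.2257  0.1042] [ 0.002  -0.0013  0.0343] [ 0.0007 -0.0014  0.0018]
```

View pics/c2.png

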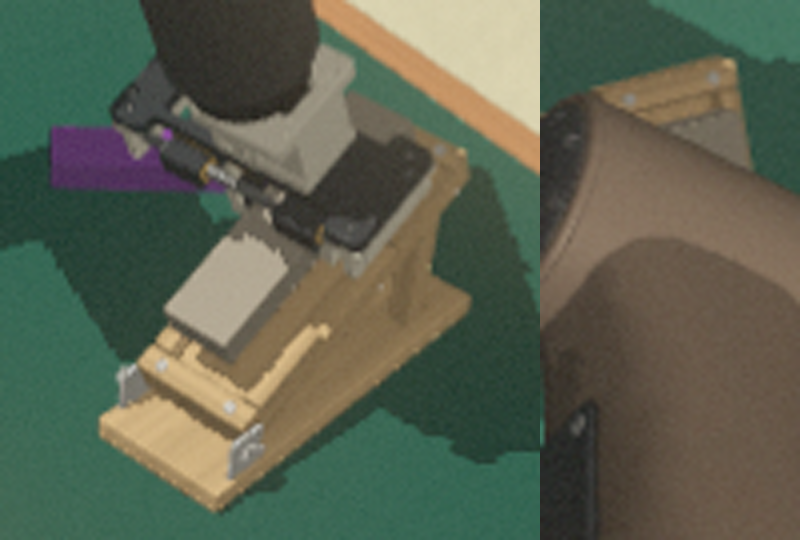

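View pics/w2.png

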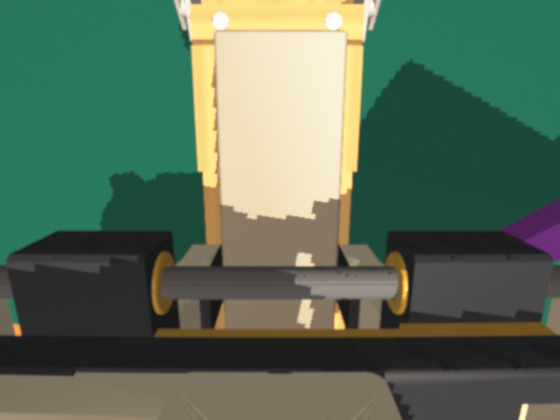

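The wrist view shows the held stone (cols 216–344, low end at row 33) over the deck. The deck sides are at about cols 194 and 360, and the recess's low wall edge is at about row 40. I'll compare stone and deck in tool coordinates from this one picture, so calibration errors mostly cancel.

```bash
python3 - <<'E'
from h import *
i=viewer.camera_info("wrist");c=(i["intrinsics"],i["k1"],i["tool_from_camera"])
a=cv2.imread("pics/w2.png");hs=cv2.cvtColor(a,cv2.COLOR_BGR2HSV)
wood=(hs[...,0]<35)&(hs[...,2]>60)
L=[];R=[]
for r in range(60,161,10):
    xs=np.where(wood[r,150:400])[0]+150;L.append((xs.min()-.5,r));R.append((xs.max()+.5,r))
for z in(.0311,.0331):
    l,q=plane(L,c,z),plane(R,c,z)
    print("deck y",z,l[:,1].round(4)[::3],q[:,1].round(4)[::3],"w",(q-l)[:,1].mean().round(4),"mid",((q+l)/2)[:,1].round(4)[::2])
print(hs[60,196:232:2].tolist());print(hs[60,336:362:2].tolist())
sat=hs[...,1].astype(int)
SL=[];SR=[]
for r in range(60,161,10):
    g=np.diff(cv2.GaussianBlur(sat[r:r+1].astype(np.float32),(5,1),0)[0])
    SL.append((205+np.argmin(g[205:230])+.5,r));SR.append((335+np.argmax(g[335:352])+.5,r))
l,q=plane(SL,c,-.0182),plane(SR,c,-.0182);print("stone",l[::3,1].round(4),q[::3,1].round(4),"w",(q-l)[:,1].mean().round(4),"mid",((q+l)/2)[::2,1].round(4))
for u in(204,280,350):print(u,a[0:60:2,u].max(1).tolist())
for v in(5,20,33,40,42):print(v,plane([(280,v)],c,.0311).round(4),plane([(280,v)],c,-.0182).round(4))
E
python3 - <<'E'
import cv2
a=cv2.imread("pics/w2.png");cv2.imwrite("pics/c3.png",cv2.resize(a[0:130,180:380],None,fx=4,fy=4,interpolation=2))
E
```

```text
deck y 0.0311 [-0.0452 -0.045  -0.0448 -0.0451] [0.0422 0.0424 0.0422 0.0425] w 0.0874 mid [-0.0015 -0.0015 -0.0016 -0.0013 -0.0011 -0.0011]
deck y 0.0331 [-0.0457 -0.0455 -0.0453 -0.0456] [0.0426 0.0429 0.0426 0.0429] w 0.0884 mid [-0.0015 -0.0016 -0.0016 -0.0013 -0.0011 -0.0011]
[[22, 126, 251], [23, 126, 251], [22, 124, 252], [23, 122, 253], [24, 114, 254], [25, 109, 254], [25, 107, 254], [25, 109, 254], [25, 110, 254], [19, 122, 238], [17, 72, 221], [20, 57, 239], [20, 53, 241], [21, 54, 241], [20, 53, 241], [20, 53, 242], [20, 53, 242], [20, 50, 243]]
[[22, 34, 252], [22, 34, 252], [22, 33, 252], [22, 35, 251], [20, 56, 240], [20, 105, 244], [26, 107, 254], [25, 111, 254], [24, 116, 254], [23, 119, 253], [23, 119, 253], [23, 120, 253], [23, 115, 253]]
stone [-0.024  -0.0244 -0.0245 -0.0246] [0.0245 0.0245 0.0246 0.0243] w 0.0489 mid [ 0.0002 -0.0001  0.0001  0.0001  0.0001  0.0001]
204 [253, 253, 253, 253, 253, 252, 251, 251, 251, 252, 253, 254, 254, 254, 254, 254, 254, 254, 254, 251, 203, 195, 228, 253, 254, 254, 254, 254, 254, 254]
280 [252, 252, 253, 253, 253, 253, 252, 252, 252, 253, 254, 254, 255, 255, 254, 227, 238, 248, 248, 248, 249, 248, 248, 248, 248, 248, 248, 248, 248, 248]
350 [191, 196, 244, 254, 253, 253, 253, 252, 253, 253, 254, 254, 255, 255, 255, 255, 255, 255, 254, 253, 212, 195, 223, 253, 254, 254, 254, 254, 254, 254]
5 [[0.1231 0.0003 0.0311]] [[ 0.1084  0.0002 -0.0182]]
20 [[0.1164 0.0003 0.0311]] [[ 0.1033  0.0002 -0.0182]]
33 [[0.1104 0.0003 0.0311]] [[ 0.0989  0.0002 -0.0182]]
40 [[0.1072 0.0003 0.0311]] [[ 0.0965  0.0002 -0.0182]]
42 [[0.1062 0.0003 0.0311]] [[ 0.0958  0.0002 -0.0182]]
```

View pics/c3.png

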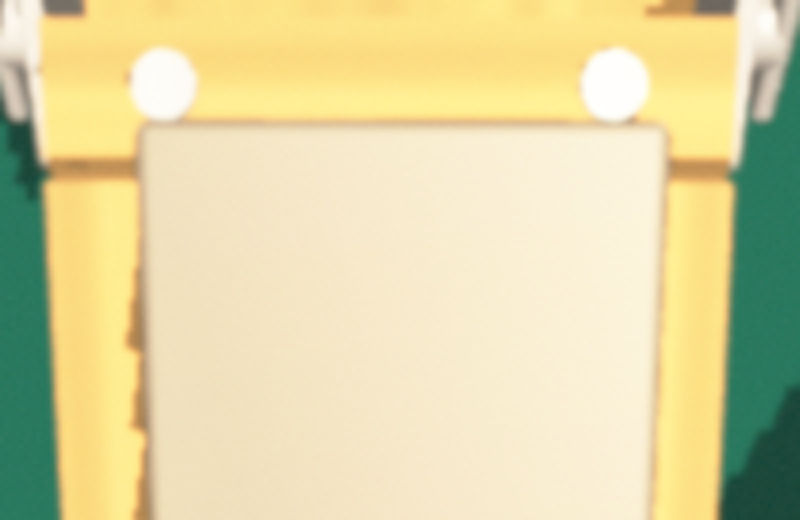

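Emit:
carry_out([
  [0.001,-0.0007,0.0,0,0,0.001],
  [0.0025,-0.0013,0.003,0,0,0.001],
  [0.0025,-0.0013,0.007,0,0,0.001],
  [0.0025,-0.0013,0.011,0,0,0.001],
  [0.0025,-0.0013,0.015,0,0,0.001],
  [0.0025,-0.0013,0.019,0,0,0.001],
  [0.0025,-0.0013,0.022,0,0,0.001],
  [0.0025,-0.0013,0.024,0,0,0.001],
])

```text
clock: 7.92
tool_pos: [0.5702, -0.2273, 0.1139]
orientation: [-180.0, 25.0, -166.2]
force: [-0.1, -0.7, -5.8]
opening: 0.05
gripper_force: 30.0
```

Emit:
carry_out([
  [0,0,0.001,0,0,0],
  [0,0,0.002,0,0,0],
  [0,0,0.003,0,0,0],
  [0,0,0.004,0,0,0],
  [0,0,0.005,0,0,0],
  [0,0,0.006,0,0,0],
])

```text
clock: 8.68
tool_pos: [0.5727, -0.2268, 0.1087]
orientation: [-180.0, 25.0, -166.2]
force: [0.5, -0.4, -4.2]
opening: 0.0498
gripper_force: 30.0
```

Emit:
carry_out([
  [0,0,0.0008,0,0,0],
  [0,0,0.0016,0,0,0],
  [0,0,0.0024,0,0,0],
  [0,0,0.0032,0,0,0],
  [0,0,0.004,0,0,0],
])

```text
clock: 9.3
tool_pos: [0.5743, -0.2263, 0.105]
orientation: [-180.0, 25.0, -166.2]
force: [-0.4, 1.4, -5.7]
opening: 0.0501
gripper_force: 30.0
```

```bash
python3 go.py .5775 -.225 13.76
```

```text
9.3 [-10.9  13.1 -24.8 -20.2 -30.7 -49.8] [-0.4  1.4 -5.7] [-0.5   1.99 -0.04] 0.05008519805597738 [ 0.5743 -0.2263  0.105 ] [-179.98   25.   -166.22]
n [-0.41048936 -0.10052204  0.90630779]
0.1 [ 0.5337 -0.2357  0.1948] [-0.0001  0.0005 -0.099 ] [-0.0002  0.      0.0003]
0.05 [ 0.5542 -0.2307  0.1495] [-0.0001  0.0005 -0.049 ] [-0.0002  0.      0.0003]
0.02 [ 0.5665 -0.2277  0.1223] [-0.0001  0.0005 -0.019 ] [-0.0002  0.      0.0003]
0.0 [ 0.5747 -0.2257  0.1042] [-0.0001  0.0005  0.001 ] [-0.0002  0.      0.0003]
```

Emit:
carry_out([
  [0,0,0.0005,0,0,0],
  [0,0,0.001,0,0,0],
  [0,0,0.0015,0,0,0],
  [0,0,0.002,0,0,0],
])

```text
clock: 9.8
tool_pos: [0.5751, -0.2262, 0.1033]
orientation: [-180.0, 25.0, -166.2]
force: [-3.6, 1.4, 0.1]
opening: 0.0499
gripper_force: 30.0
```

Emit:
carry_out([
  [0,0,0.0004,0,0,0],
  [0,0,0.0008,0,0,0],
  [0,0,0.0012,0,0,0],
  [0,0,0.0012,0,0,0],
])

```text
clock: 10.3
tool_pos: [0.5751, -0.2262, 0.1033]
orientation: [-180.0, 25.0, -166.2]
force: [-9.7, 1.6, 8.2]
opening: 0.0499
gripper_force: 30.0
```

Emit:
carry_out([
  [0,0,-0.0008,0,0,0],
  [0,0,-0.0008,0,0,0],
])

```text
clock: 10.55
tool_pos: [0.5751, -0.2262, 0.1033]
orientation: [-180.0, 25.0, -166.2]
force: [-6.1, -0.3, 3.0]
opening: 0.0501
gripper_force: 30.0
```

Emit:
carry_out([
  [0,0,0,0,0,0],
  [0,0,0,0,0,0],
  [0,0,0,0,0,0],
  [0,0,0,0,0,0],
  [0,0,0,0,0,0],
  [0,0,0,0,0,0],
], grip=1)

```text
clock: 11.3
tool_pos: [0.5753, -0.2261, 0.1029]
orientation: [-180.0, 25.0, -166.2]
force: [-0.4, 0.8, -0.4]
opening: 0.0873
gripper_force: 0.0
```

Emit:
carry_out([
  [0,0,-0.006,0,0,0],
  [0,0,-0.02,0,0,0],
  [0,0,-0.036,0,0,0],
  [0,0,-0.05,0,0,0],
  [0,0,-0.06,0,0,0],
  [0,0,-0.06,0,0,0],
])

```text
clock: 12.05
tool_pos: [0.5508, -0.2324, 0.1585]
orientation: [-179.9, 25.1, -166.2]
force: [-0.0, -0.4, -0.7]
opening: 0.0875
gripper_force: 0.0
```

```bash
python3 go.py .5775 -.225 13.76
python3 - <<'E'
from h import *
w=viewer.snapshot("wrist")[:,:,::-1];b=viewer.snapshot("side")[:,:,::-1]
cv2.imwrite("pics/w4.png",w);cv2.imwrite("pics/s4.png",b)
cv2.imwrite("pics/c4.png",np.hstack([cv2.resize(w[:270,150:410],(400,415),interpolation=2),cv2.resize(b[215:319,310:410],(400,415),interpolation=2)]))
E
```

```text
12.05 [-11.9   7.6 -24.2 -17.8 -36.6 -51.9] [-0.  -0.4 -0.7] [-0.31  1.24 -0.  ] 0.08751519581954897 [ 0.5508 -0.2324  0.1585] [-179.92   25.1  -166.21]
n [-0.41048936 -0.10052204  0.90630779]
0.1 [ 0.5337 -0.2357  0.1948] [ 0.0004  0.0008 -0.0402] [-0.0011  0.0017  0.0005]
0.05 [ 0.5542 -0.2307  0.1495] [0.0005 0.0008 0.0098] [-0.0011  0.0017  0.0005]
0.02 [ 0.5665 -0.2277  0.1223] [0.0005 0.0009 0.0398] [-0.0011  0.0017  0.0005]
0.0 [ 0.5747 -0.2257  0.1042] [0.0006 0.0009 0.0598] [-0.0011  0.0017  0.0005]
```

View pics/c4.png

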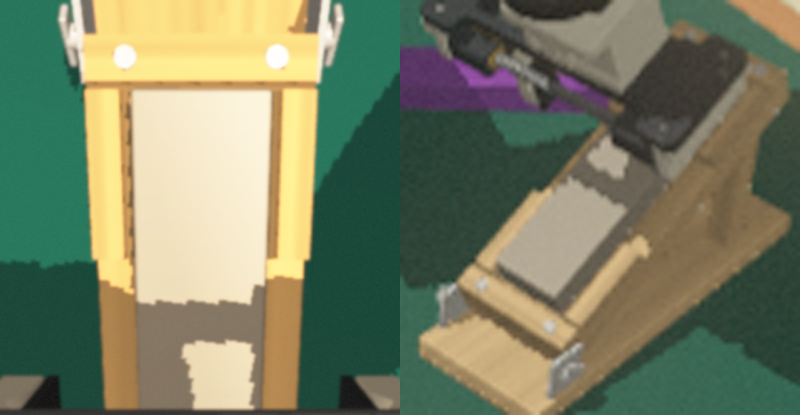

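The wrist crop shows the stone inside the recess, parallel to the side walls and near the low wall. The side crop shows it sitting below its earlier height and level with the rails. I'll confirm with a gentle press using the shut fingertips.

Emit:
carry_out([
  [0,0,0.005,0,0,0],
  [0,0,0.01,0,0,0],
  [0,0,0.01,0,0,0],
  [0,0,0.01,0,0,0],
  [0,0,0.01,0,0,0],
  [0,0,0.01,0,0,0],
  [0,0,0.01,0,0,0],
  [0,0,0.01,0,0,0],
], grip=-1)

```text
clock: 13.15
tool_pos: [0.5547, -0.2311, 0.1483]
orientation: [-180.0, 25.0, -166.2]
force: [0.1, 0.0, 0.7]
opening: 0.013
gripper_force: 0.0
```

Emit:
carry_out([
  [0,0,0.006,0,0,0],
  [0,0,0.012,0,0,0],
  [0,0,0.018,0,0,0],
  [0,0,0.022,0,0,0],
  [0,0,0.025,0,0,0],
  [0,0,0.027,0,0,0],
  [0,0,0.028,0,0,0],
])

```text
clock: 14.02
tool_pos: [0.5663, -0.2283, 0.1228]
orientation: [-180.0, 25.0, -166.2]
force: [-0.1, -0.3, -0.7]
opening: 0.0004
gripper_force: 0.0
```

```bash
python3 go.py .5775 -.225 13.76|sed -n '1p;6p'
```

```text
14.025 [-11.2  11.2 -24.7 -19.3 -32.6 -50.6] [-0.1 -0.3 -0.7] [-0.32  1.23  0.  ] 0.00035249038510509127 [ 0.5663 -0.2283  0.1228] [-179.98   25.   -166.22]
0.0 [ 0.5747 -0.2257  0.1042] [-0.0001  0.0006  0.0206] [-0.0002 -0.      0.0003]
```

Emit:
carry_out([
  [0,0,0.0006,0,0,0],
  [0,0,0.0012,0,0,0],
  [0,0,0.0018,0,0,0],
  [0,0,0.0024,0,0,0],
  [0,0,0.003,0,0,0],
  [0,0,0.0036,0,0,0],
])

```text
clock: 14.78
tool_pos: [0.5675, -0.228, 0.12]
orientation: [-180.0, 25.0, -166.2]
force: [-6.6, 1.9, 10.9]
opening: 0.0003
gripper_force: 6.1
```

Emit:
carry_out([
  [0,0,0.0006,0,0,0],
  [0,0,0.0012,0,0,0],
  [0,0,0.0012,0,0,0],
])

```text
clock: 15.15
tool_pos: [0.5676, -0.228, 0.12]
orientation: [-180.0, 25.0, -166.2]
force: [-12.0, 2.0, 16.4]
opening: 0.0006
gripper_force: 9.8
```

Emit:
carry_out([
  [0,0,-0.001,0,0,0],
  [0,0,-0.004,0,0,0],
  [0,0,-0.015,0,0,0],
  [0,0,-0.04,0,0,0],
  [0,0,-0.08,0,0,0],
  [0,0,-0.12,0,0,0],
  [0.03,0,-0.15,0,0,0],
  [0.06,0,-0.17,0,0,0],
])

```text
clock: 16.15
tool_pos: [0.4447, -0.2581, 0.2491]
orientation: [-179.9, 25.1, -166.1]
force: [0.6, -0.8, -0.9]
opening: 0.0005
gripper_force: 0.0
```

Run:
```python
from h import *
o=telemetry.get_obs();print(o["clock"],o["tool_pos"],o["force"])
w=viewer.snapshot("wrist")[:,:,::-1];b=viewer.snapshot("side")[:,:,::-1]
cv2.imwrite("pics/c5.png",np.hstack([cv2.resize(w[:,:],(420,315),interpolation=2),cv2.resize(b[210:319,290:425],(378,315),interpolation=2)]))
```

```text
16.15 [ 0.44473906 -0.2580821   0.24913654] [ 0.64669677 -0.77696804 -0.93200159]
```

View pics/c5.png

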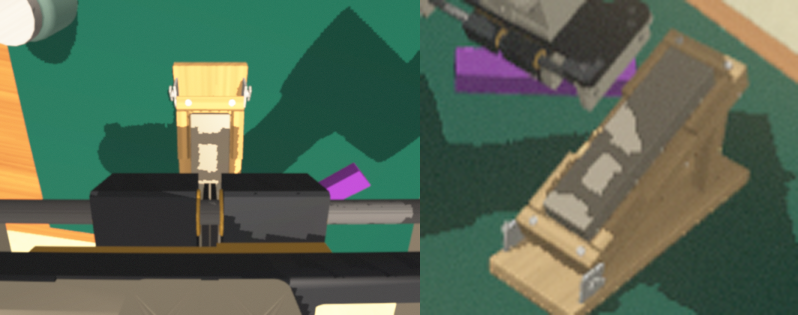

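The side crop shows the stone lying flat and square in the recess along its full length. The arm is clear of everything, so I'm handing the job in.

```bash
python3 -c "
from plant import workorder;print(workorder.close_job())"
```

```text
the job is handed in; nothing more can be done
None
```

The bench stone was lowered gently into the stand's recess, pressed with about 20 N and released; its top height matched a fully seated stone, nothing else was moved, and the job was handed in at about 16 s (no verdict was returned).

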